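# Cap a brass valve body and hold it square in the corner fixture

## Robot

A 6-joint arm with a two-finger parallel gripper is mounted at the origin on the work surface. World frame = base frame: x ahead of the robot, y to its left, z up, the work surface at z = 0. Lengths are in mm, angles in rad, forces in N, time in s.
With the tool pointing down it reaches from about 325 to 750 mm from the base axis. Payload 7.6 kg.
Tool frame: the origin (TCP) lies midway between the tips of the shut fingers; the grasp point (between the pads) lies 19 mm behind it (manip.tcp_to_grasp is the z of the grasp point in the tool frame, in mm); z points along the fingers, y is the line along which they close (so a half turn about z gives the same grasp; the last joint's range is limited). The gripper opens to 85 mm and grips with 20 to 120 N. Pads are 22 mm wide; open, the fingers measure 114 mm over their backs; the gripper's body (76 mm by 85 mm) begins 54 mm behind the grasp point. The pads swing forward as they close: fully open they stand 13 mm farther back than shut.
Start: joints at [-1.248, 0.052, 1.401, -0, 1.689, -0.07], TCP at [200.983, -485.027, 231.323] pointing down, gripper open.
Joint ranges: [-2.9, 2.9], [-0.91, 2.17], [0.12, 2.37], [-1.06, 4.2], [0.26, 2.73], [-2.93, 2.93]. Speed limits (rad/s): [2.57, 2.57, 3.01, 3.14, 3.14, 3.14].

## Interface

Orientations are given as a rotation vector (axis times angle).
In Python, from workcell import manip gives the robot as it stands.
- The arm moves only by the tool drive_tool, never from a script. Its argument "commands" is a list of rows, each a list of 7 numbers: the finger opening in mm, from 0 to 85.4, then the shift along the tool's x, y, z in units of 40 mm (1.0 is 40 mm), then the turn, a rotation vector about the tool's x, y, z in units of 8 degrees (1.0 is 8 degrees). A call has exactly 8 rows; each row shifts and turns the commanded pose from where the row before left it, along the tool's axes as they then stand; what a row does not reach is not made up. A row lasts 1/10 s, in which the tool goes at most 50 mm and 8.59 degrees, less where a joint would pass 70% of its speed; a pose out of reach is approached as far as the arm can. A call is refused whole if a number of a shift passes 1 or a number of a turn 1, either way. A call with a gripper value outside its range is refused whole. The fingers move at their own pace and stop on an object; "force" is the grip in N (left out, the last holds). Time passes only in rows, so rows that do not move let the fingers close, or fill a call up. It gives the time, the measured TCP pose, the force, the opening and the grip force at its end, in the units of the state.
- manip.observe(): the state, without advancing time (a new reading comes with each control period).
- manip.grab_frame(name): name is "scene" or "top" or "wrist"; returns a dict with "image" (400x640x3 uint8, red, green, blue), "camera_matrix" (3x3 intrinsics, pixels), "extrinsics" (4x4, takes a point from world to camera coordinates). Camera axes: x right, y down, z forward; pixel columns grow to the right and rows downward; lengths in mm; the calibration is good to about 2 mm. A picture is of the moment at which its call begins. There is no depth.
- manip.finish_job(): hands the job in; it is judged then, once.
The state is a dict: "time": time; "q": joint angles; "qvel": joint speeds; "effort": joint torques, N m; "tcp_pos": TCP position; "tcp_rot": TCP orientation; "wrist_force": force on the tool from outside, world axes, zero at the start; "moment": the same for the moment, N m; "width": finger opening in mm; "finger_force": force on a finger pad.
Only numpy, scipy, OpenCV 4.12 (cv2) and the standard library are available. Lean on these libraries where they do the work, as an engineer would, in place of code of your own. Each camera call takes 0.05 s, during which the arm holds its last target. There are 200 camera calls.

## Task

While the brass valve body still stands on the bench, press its red port cap down fully home. Then put the valve body on the base plate of the corner fixture, square to it, press it firmly into the corner so that it touches both the blue and the yellow fence at once, and finish while still holding it pressed there, flat on the plate and without letting go. Leave the steel valve body and everything else on the bench where they are.

Things in the scene. Friction and masses are not known exactly. Their poses are not given: they have to be found in the camera images.
- valve: brass valve body to be handled, standing loose on the bench: a square block 50 x 50 mm, 58 mm tall, about 0.55 kg (may vary by a third), with flat sides (their dark ports are flush) and a red cap on top. Origin: centre of its underside; x and y square to its sides, z up. All four sides are alike. It can be gripped across any two opposite sides; grip it above the lower 22 mm so that the fingers clear the fences.
- cap (a joint): how far the red port cap has been pushed down its neck, m: 0 = 12 mm gap between the cap's flange and the block's top, 0.012 = fully home, flange on the block (more than 0.0102 counts as home). A detent friction of about 8 N holds it wherever it is left; push straight down with 10 to 20 N. Starts 7 to 12 mm short of home.
- cap_top (a point): centre of the flat top of the red cap, on the valve body's middle axis. The cap is round, 29 mm across (36 mm at its 5 mm thick flange) and 22 mm tall; its top is 92 mm above the block's underside at cap = 0 and 80 mm when home.
- fixture: corner fixture screwed down to the bench (does not move): aluminium base plate 160 x 160 x 12 mm with two low fences. Origin: centre of the plate's underside; z up, plate top 12 mm up. The fences' inner faces are the planes x = +55 mm and y = +55 mm of this frame, so a valve body square in the corner has its axis at x = +30 mm, y = +30 mm. Push towards +x and +y of this frame. Plate and fences are ground and oiled: the valve body slides easily on them (friction about 0.1).
- fence_x: blue fence of the fixture, 20 mm thick (x) x 112 mm long (y) x 20 mm tall above the plate. Origin: centre of its underside, at x 65, y -14, z 12 mm of the fixture frame; its working face looks to -x of the fixture, 10 mm from its origin.
- fence_y: yellow fence of the fixture, 112 mm long (x) x 20 mm thick (y) x 20 mm tall above the plate. Origin: centre of its underside, at x -14, y 65, z 12 mm of the fixture frame; its working face looks to -y of the fixture, 10 mm from its origin. The two fences leave a small relief gap in the corner itself.
- cap_tray: fixed grey tray 140 x 140 x 30 mm with four tall red plugs, up to 52 mm high; it may stand on either side, opposite the fixture. Not to be used. Origin: centre of its underside.
- steel_valve: bystander: steel-grey valve body of the same shape, with a blue cap already home (80 mm tall in all). Origin: centre of its underside.
- collar: bystander: brass ring 64 mm across, 22 mm tall, lying flat. Origin: centre of its underside.
- grinder: bystander: pencil-shaped air grinder lying along its x, about 190 mm long, 29 mm thick. Origin: on its underside near the middle.
- scraper: bystander: hand scraper with a red handle, lying along its x. Origin: underside near the middle.
- brush: bystander: hand brush lying along its x. Origin: underside near the middle.
Mind the look-alikes: they are no part of the job. Of the things that look like the fixture, the larger one is meant. There is more than one size of the valve; the job needs the smaller.

How it is judged (in metres and radians):
On the way, in this order (a step that is already met when the one before it is completed fails the run):
1. the red cap is fully home on the valve body, which still stands on the bench (value of joint cap above 0.0102 m and height (world z) of valve below 0.006 m and angle between valve's own z axis and vertical below 0.1 rad), for 0.1 s.
2. the valve body stands on the fixture's base plate (x of valve in the frame of fixture between -0.05 and 0.034 m and y of valve in the frame of fixture between -0.05 and 0.034 m and z of valve in the frame of fixture between 0.009 and 0.0145 m), for 0.1 s.
At the end, for the whole second after the job is handed in: Held pressed by the robot for the last second: more than 2 N on each fence, axis within 3.5 mm of the corner position, square within 0.05 rad, upright and flat on the plate within 2.5 mm, still, cap at most 1.8 mm short of home (value of joint cap above 0.0102 m and x of valve in the frame of fixture between 0.0265 and 0.0335 m and y of valve in the frame of fixture between 0.0265 and 0.0335 m and z of valve in the frame of fixture between 0.0095 and 0.0145 m and angle between valve's own z axis and vertical below 0.05 rad and (angle between the x axis of valve and the x axis of fixture, either way round below 0.05 rad or angle between the x axis of valve and the y axis of fixture, either way round below 0.05 rad) and contact force between valve and fence_x above 2 N and contact force between valve and fence_y above 2 N and contact force between the fingers and valve above 2 N and linear speed of valve below 0.02 m/s); the arm keeps its last pose, push and grip.
It fails at once if another loose thing on the bench is moved by more than 25 mm (distance of any of steel_valve, collar, grinder, scraper, brush from where it was at the start of the episode above 0.025 m).
It also fails if it takes over 54 s, if anything falls off the work surface, if the arm or the gripper's body presses on something with over 40 N, if the wrist force passes 120 N, or if a joint passes its speed limit or range.

## Working session

There is one attempt and no reset: what is moved stays moved. The work goes in short steps, Python scripts to look and compute and a tool call to move; the robot and the scene stay as the last step left them, time stands still between calls to the robot, and variables do not carry over. Pictures are saved under pics/ and viewed, at most 10 in all, crops included, and the job is handed in when it is done.

Besides the shell and the picture viewer there is one more tool, called after "Request:" by a JSON object that holds its "op" and its "data". drive_tool: Moves the arm, as the interface text tells. Its arguments: {"type":"object","properties":{"commands":{"type":"array"},"force":{"type":"number"}},"required":["commands"]}

```bash
mkdir -p pics; ls
cat > h.py <<'E'
import numpy as np, cv2
from workcell import manip
from scipy.spatial.transform import Rotation as R
def grab(n,save=None):
    f=manip.grab_frame(n)
    if save: cv2.imwrite('pics/'+save,f['image'][:,:,::-1]); np.savez('pics/'+save+'.npz',**f)
    return f
def ray(f,uv,z):
    K=np.array(f['camera_matrix']);E=np.array(f['extrinsics'])
    uv=np.atleast_2d(np.float64(uv)); d=np.c_[uv,np.ones(len(uv))]@np.linalg.inv(K).T@E[:3,:3]
    c=-E[:3,:3].T@E[:3,3]
    return c+d*((z-c[2])/d[:,2])[:,None]
def proj(f,p):
    q=np.atleast_2d(p)@np.array(f['extrinsics'])[:3,:3].T+np.array(f['extrinsics'])[:3,3]
    q=q@np.array(f['camera_matrix']).T
    return q[:,:2]/q[:,2:]
E
python3 - <<'E'
from h import *
for n in('top','scene'):
    f=grab(n,n+'1.png'); E=f['extrinsics']; print(n,np.round(-E[:3,:3].T@E[:3,3]),np.round(E[2,:3],2))
print(manip.observe(), manip.tcp_to_grasp)
E
```

```text
pics
top [ 249.   10. 1576.] [ 0.21 -0.   -0.98]
scene [1397.  305.  699.] [-0.78 -0.28 -0.56]
{'time': 0.1, 'q': array([-1.24831845e+00,  5.27675513e-02,  1.40159951e+00, -9.48478904e-06,
        1.68859511e+00, -7.02934943e-02]), 'qvel': array([-0.00115582, -0.00254143, -0.00508513, -0.0015056 , -0.00019615,
        0.0004273 ]), 'effort': array([ 3.47897194e-04, -3.82580996e+01, -3.60986173e+01, -1.16013043e-04,
        4.78479458e-03, -1.88885946e-05]), 'tcp_pos': array([ 200.88327233, -484.76624604,  230.57186081]), 'tcp_rot': array([-3.07987464e+00, -6.12739100e-01,  2.85091144e-04]), 'wrist_force': array([-0.982822  , -0.20437862,  0.52838569]), 'moment': array([ 0.00224493, -0.03113935, -0.04463007]), 'finger_force': 0.0, 'width': 85.63976778191956} -18.700000000000003
```

View pics/top1.png

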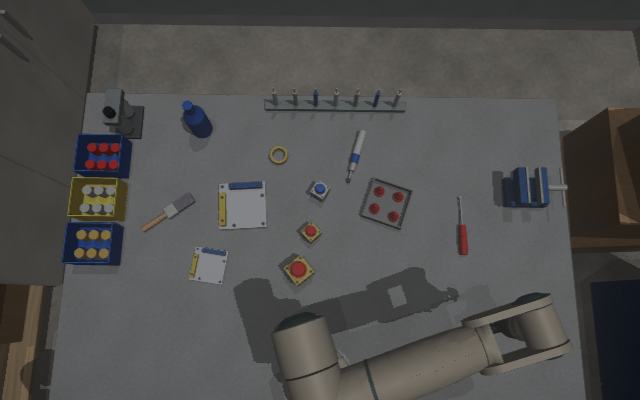

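View pics/scene1.png

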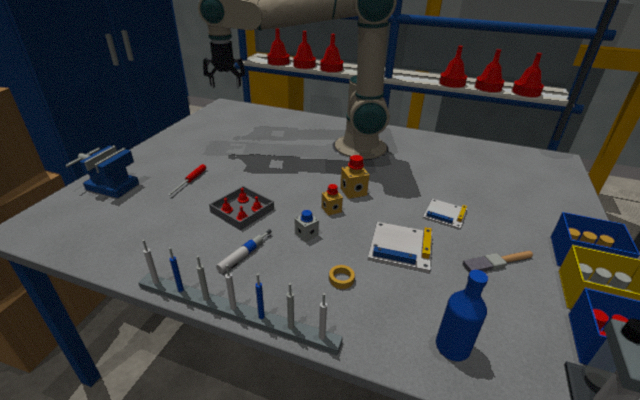

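The top view shows the small brass valve at about (310,232), with the larger one beside it at (299,270). The steel valve is at (319,189) and the collar at (278,155). The larger fixture is at (243,205), with its blue fence towards image-up and its yellow fence towards image-left. The scene view agrees: small valve at (332,200), fixture at (402,245).

```bash
cat > m1.py <<'E'
from h import *
f=dict(np.load('pics/top1.png.npz')); im=f['image']; hsv=cv2.cvtColor(im,cv2.COLOR_RGB2HSV)
def mask(roi,lo,hi):
    m=cv2.inRange(hsv,np.array(lo),np.array(hi)); o=np.zeros_like(m); x0,y0,x1,y1=roi; o[y0:y1,x0:x1]=m[y0:y1,x0:x1]; return o
def cen(m):
    M=cv2.moments(m,True); return np.array([M['m10'],M['m01']])/M['m00'],M['m00']
r=(295,218,325,246)
red=mask(r,(0,120,50),(8,255,255))|mask(r,(170,120,50),(180,255,255)); c,a=cen(red); print('cap px',c,a,ray(f,c,84)[0])
br=mask(r,(10,80,50),(30,255,255)); p=cv2.findNonZero(br|red); rc=cv2.minAreaRect(p); b=cv2.boxPoints(rc); print('valve rect',rc, ray(f,rc[0],58)[0]); w=ray(f,b,58)[:,:2]; print(w, np.linalg.norm(np.diff(w,axis=0),axis=1))
fr=(205,172,280,240)
bl=mask(fr,(100,120,30),(125,255,255)); ye=mask(fr,(18,120,60),(35,255,255)); wh=mask(fr,(0,0,150),(180,60,255))
for n,m in(('blue',bl),('yel',ye)):
    rc=cv2.minAreaRect(cv2.findNonZero(m)); w=ray(f,cv2.boxPoints(rc),32)[:,:2]; print(n,rc,ray(f,rc[0],32)[0]); print(w,np.linalg.norm(np.diff(w,axis=0),axis=1))
rc=cv2.minAreaRect(cv2.findNonZero(wh)); w=ray(f,cv2.boxPoints(rc),12)[:,:2]; print('plate',rc); print(w)
E
python3 m1.py
python3 - <<'E'
from h import *
f=grab('wrist'); E=f['extrinsics'];s=manip.observe(); T=R.from_rotvec(s['tcp_rot']).as_matrix(); print(f['camera_matrix']); print('cam in tool',T.T@(-E[:3,:3].T@E[:3,3]-s['tcp_pos']),'\naxes',np.round(T.T@E[:3,:3].T,3),'\nT',np.round(T,3))
E
```

```text
cap px [310.51724138 230.49425287] 87.0 [465.92280779  27.71740868  84.        ]
valve rect ((310.68585205078125, 231.71238708496094), (15.89818286895752, 14.9574613571167), 48.8140754699707) [465.69627692  27.41624342  58.        ]
[[468.69326719  62.97813647]
 [501.8053242   26.69881497]
 [462.701668    -8.11739297]
 [429.9399983   28.12666293]] [49.11819916 52.35708418 48.85651021]
blue ((245.39535522460938, 184.61692810058594), (4.936831951141357, 31.007740020751953), 86.8201675415039) [627.43621865 251.85566312  32.        ]
[[632.29908903 305.11271168]
 [639.79925539 200.25224582]
 [622.57939565 198.66484398]
 [615.11366211 303.29011577]] [105.12834915  17.29287178 104.89129933]
yel ((222.0, 209.0), (32.0, 6.0), 90.0) [542.13161905 326.52157465  32.        ]
[[597.02266458 339.7108428 ]
 [597.30617725 319.44431566]
 [488.03016383 313.52202994]
 [487.75547383 333.49642093]] [ 20.2685101  109.43637685  19.97627969]
[[340.36533916   0.         322.21850611]
 [  0.         340.36533916 204.2648987 ]
 [  0.           0.           1.        ]]
cam in tool [  81.18687712   -0.19709082 -142.2305292 ] 
axes [[-0.    -0.948 -0.318]
 [ 1.     0.    -0.001]
 [ 0.001 -0.318  0.948]] 
T [[ 0.924  0.383 -0.   ]
 [ 0.383 -0.924  0.001]
 [ 0.    -0.001 -1.   ]]Traceback (most recent call last):
  File "m1.py", line 14, in <module>
    rc=cv2.minAreaRect(cv2.findNonZero(wh)); w=ray(f,cv2.boxPoints(rc),12)[:,:2]; print('plate',rc); print(w)
cv2.error: OpenCV(4.12.0) /io/opencv/modules/imgproc/src/convhull.cpp:143: error: (-215:Assertion failed) total >= 0 && (depth == CV_32F || depth == CV_32S) in function 'convexHull'
```

Request:
{"op": "drive_tool", "data": {"commands": [[85,0.9,-0.76,0,0,0,0],[85,0.9,-0.76,0,0,0,0],[85,0.9,-0.76,0,0,0,0],[85,0.9,-0.76,0,0,0,0],[85,0.9,-0.76,0,0,0,0],[85,0.9,-0.76,0,0,0,0],[85,0.9,-0.76,0,0,0,0],[85,0.9,-0.76,0,0,0,0]]}}

```text
time: 0.95
tcp_pos: [374.3, -148.3, 231.3]
tcp_rot: [3.081, 0.613, 0.0]
wrist_force: [-0.1, -0.4, 0.9]
width: 84.9
finger_force: 0.0
```

Request:
{"op": "drive_tool", "data": {"commands": [[60,0.9,-0.76,0,0,0,0],[40,0.9,-0.76,0,0,0,0],[20,0.9,-0.76,0,0,0,0],[0,0.9,-0.76,0,0,0,0],[0,0.22,-0.17,0.3,0,0,0],[0,0,0,0.3,0,0,-0.94],[0,0,0,0.3,0,0,-0.94],[0,0,0,0.3,0,0,-0.94]]}}

```text
time: 1.75
tcp_pos: [465.6, 26.8, 182.1]
tcp_rot: [-2.898, -1.212, 0.002]
wrist_force: [-0.7, -0.8, 0.5]
width: 0.1
finger_force: 0.0
```

Run:
```python
from h import *
f=grab('wrist','w1.png'); s=manip.observe(); print(s['time'],s['tcp_pos'],np.round(R.from_rotvec(s['tcp_rot']).as_matrix(),3),s['wrist_force'],s['width']); print(proj(f,[[466,27,0],[466,27,90]]))
```

```text
1.8 [464.72065654  26.65623129 179.91911935] [[ 0.698  0.716 -0.005]
 [ 0.716 -0.698 -0.   ]
 [-0.003 -0.003 -1.   ]] [-0.44113779  0.46193427 -2.12720205] -0.0984935777269274
[[323.16217849 177.22097625]
 [323.29506652 207.24530746]]
```

View pics/w1.png

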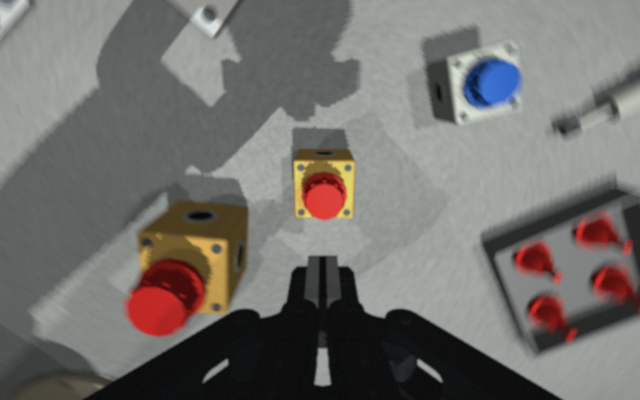

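The wrist view shows the small valve with its cap top at (324,200). The block's top face runs from column 294 to 355 and is nearly square to the gripper. The big brass valve is at (190,265) and the steel valve at (480,85).

```bash
cat > m2.py <<'E'
from h import *
import sys
f=grab('wrist',sys.argv[1]); s=manip.observe(); print(s['tcp_pos'])
def meas(f,x0=270,x1=380,y0=130,y1=240):
    im=f['image'];hsv=cv2.cvtColor(im,cv2.COLOR_RGB2HSV); o=np.zeros(im.shape[:2],np.uint8); o[y0:y1,x0:x1]=255
    red=(cv2.inRange(hsv,(0,150,60),(7,255,255))|cv2.inRange(hsv,(172,150,60),(180,255,255)))&o
    br=cv2.inRange(hsv,(12,90,60),(32,255,255))&o
    (c,r)=cv2.minEnclosingCircle(cv2.findNonZero(red)); print('red bbox',cv2.boundingRect(red))
    m=cv2.morphologyEx(br|red,cv2.MORPH_CLOSE,np.ones((5,5)))
    rc=cv2.minAreaRect(cv2.findNonZero(m)); print('rect',rc,cv2.boundingRect(m))
    rows=range(172,208,3); L=[];Rr=[]
    for y in rows:
        x=np.flatnonzero(m[y]); L.append((x[0]-.5,y)); Rr.append((x[-1]+.5,y))
    B=[(x,np.flatnonzero(m[:,x])[-1]+.5) for x in range(rc[0][0].__int__()-22,int(rc[0][0])+23,4)]
    out=[]
    for n,p in(('L',L),('R',Rr),('B',B)):
        w=ray(f,p,58)[:,:2]; vx,vy,x,y=cv2.fitLine(w.astype(np.float32),cv2.DIST_HUBER,0,.01,.01).ravel(); print(n,np.degrees(np.arctan2(vy,vx))%180,x,y); out.append((np.array([x,y]),np.array([vx,vy])))
    n=np.array([-out[0][1][1],out[0][1][0]]); mid=(out[0][0]+out[1][0])/2; print('width',abs((out[0][0]-out[1][0])@n))
    T=R.from_rotvec(s['tcp_rot']).as_matrix(); tx=out[0][1]*np.sign(out[0][1]@T[:2,0]); 
    b=out[2][0]; c=mid+tx*((b-mid)@tx+25); print('axis',c)
    # cap disc: lower part of red blob, 29 mm wide
    bx,by,bw,bh=cv2.boundingRect(red)
    for z in(85,88,91):
        p=ray(f,[(bx+bw/2,by+bh)],z)[0]; print(z,p[:2]+tx*14.5, 'width', np.linalg.norm(np.diff(ray(f,[(bx,by+bh-bw/2),(bx+bw,by+bh-bw/2)],z),axis=0)))
meas(f)
E
python3 m2.py w2.png
```

```text
[464.79462076  26.64478599 180.99346186]
red bbox (303, 173, 44, 47)
rect ((325.0, 184.0), (70.0, 62.0), 90.0) (294, 149, 63, 71)
L 45.25673 450.33237 45.60254
R 43.90669 487.35458 13.065324
B 134.34229 451.9652 11.756662
width 49.199665
axis [469.28997001  29.78444504]
85 [468.20544552  28.41869603] width 32.139179056991
88 [469.01373921  29.26749614] width 31.73231944755581
91 [469.8220329   30.11629626] width 31.32545983812062
```

Request:
{"op": "drive_tool", "data": {"commands": [[0,0.11,0.02,0.4,0,0,0.15],[0,0,0,0.5,0,0,0],[0,0,0,0.5,0,0,0],[0,0,0,0.4,0,0,0],[0,0,0,0.2,0,0,0],[0,0,0,0.05,0,0,0],[0,0,0,0,0,0,0],[0,0,0,0,0,0,0]]}}

```text
time: 2.65
tcp_pos: [470.2, 29.5, 102.4]
tcp_rot: [2.914, 1.172, 0.003]
wrist_force: [0.6, -1.0, -0.2]
width: 0.1
finger_force: 0.0
```

Request:
{"op": "drive_tool", "data": {"commands": [[0,0,0,0.05,0,0,0],[0,0,0,0.05,0,0,0],[0,0,0,0.05,0,0,0],[0,0,0,0.05,0,0,0],[0,0,0,0.05,0,0,0],[0,0,0,0.05,0,0,0],[0,0,0,0,0,0,0],[0,0,0,0,0,0,0]]}}

```text
time: 3.45
tcp_pos: [469.6, 29.6, 89.2]
tcp_rot: [2.914, 1.174, -0.0]
wrist_force: [0.2, -0.9, -0.4]
width: -0.2
finger_force: 0.0
```

Request:
{"op": "drive_tool", "data": {"commands": [[0,0,0,0.05,0,0,0],[0,0,0,0.05,0,0,0],[0,0,0,0.05,0,0,0],[0,0,0,0.03,0,0,0],[0,0,0,0.03,0,0,0],[0,0,0,0,0,0,0],[0,0,0,0,0,0,0],[0,0,0,0,0,0,0]]}}

```text
time: 4.25
tcp_pos: [469.9, 29.5, 81.7]
tcp_rot: [2.914, 1.173, 0.001]
wrist_force: [-3.2, -0.2, 6.4]
width: -0.2
finger_force: 3.1
```

Request:
{"op": "drive_tool", "data": {"commands": [[0,0,0,0.03,0,0,0],[0,0,0,0.03,0,0,0],[0,0,0,0.03,0,0,0],[0,0,0,0,0,0,0],[0,0,0,0,0,0,0],[0,0,0,0,0,0,0],[0,0,0,0,0,0,0],[0,0,0,0,0,0,0]]}}

```text
time: 5.05
tcp_pos: [470.4, 29.6, 80.0]
tcp_rot: [2.913, 1.173, 0.003]
wrist_force: [-8.6, -1.1, 17.8]
width: 0.2
finger_force: 8.9
```

Request:
{"op": "drive_tool", "data": {"commands": [[0,0,0,0.03,0,0,0],[0,0,0,0,0,0,0],[0,0,0,0,0,0,0],[0,0,0,0,0,0,0],[0,0,0,0,0,0,0],[0,0,0,0,0,0,0],[0,0,0,0,0,0,0],[0,0,0,0,0,0,0]]}}

```text
time: 5.85
tcp_pos: [470.8, 29.6, 80.0]
tcp_rot: [2.913, 1.173, 0.005]
wrist_force: [-11.1, -0.8, 24.9]
width: -0.4
finger_force: 12.6
```

Request:
{"op": "drive_tool", "data": {"commands": [[0,0,0,-0.2,0,0,0],[20,0,0,-0.5,0,0,0],[85,0,0,-0.7,0,0,0],[85,0,0,-0.7,0,0,0],[85,0,0,-0.4,0,0,0],[85,0,0,0,0,0,0],[85,0,0,0,0,0,0],[85,0,0,0,0,0,0]]}}

```text
time: 6.65
tcp_pos: [469.0, 29.5, 174.5]
tcp_rot: [-2.913, -1.173, 0.004]
wrist_force: [0.1, -0.7, -0.3]
width: 85.3
finger_force: 0.0
```

```bash
sed -i 's/(85,88,91)/(80,)/' m2.py; python3 m2.py w3.png; python3 -c "
from h import *
print(np.round(R.from_rotvec(manip.observe()['tcp_rot']).as_matrix(),3))"
```

```text
[468.99360889  29.55172928 174.50329174]
red bbox (302, 178, 44, 47)
rect ((322.9999694824219, 190.49996948242188), (70.99998474121094, 61.99999237060547), 90.0) (292, 155, 63, 72)
L 44.466766 457.31253 52.495
R 45.57871 491.81213 17.32352
B 133.90881 450.40146 13.112243
width 49.26718
axis [469.20184547  29.64764695]
80 [469.24012811  29.24082653] width 32.23778410489675
[[ 0.721  0.693 -0.003]
 [ 0.693 -0.721 -0.   ]
 [-0.002 -0.002 -1.   ]]
```

View pics/w3.png

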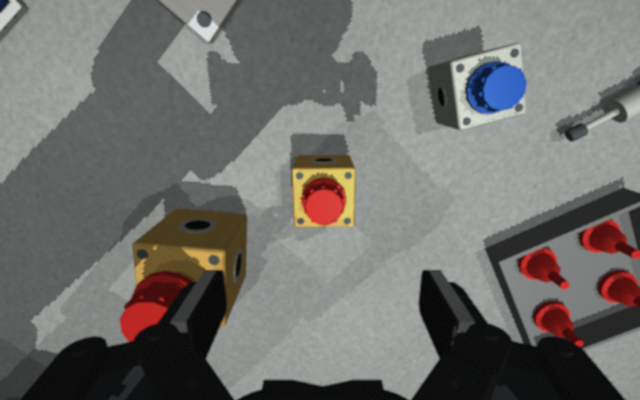

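The wrist view shows the cap home, with only a small flange gap left. The valve is centred at (324,197) between the open fingers. The big valve sits near the left finger at about (190,270), so I'll check its clearance.

Run:
```python
from h import *
def redc(f,roi):
    hsv=cv2.cvtColor(f['image'],cv2.COLOR_RGB2HSV); m=cv2.inRange(hsv,(0,150,60),(7,255,255))|cv2.inRange(hsv,(172,150,60),(180,255,255))
    o=np.zeros_like(m);x0,y0,x1,y1=roi;o[y0:y1,x0:x1]=m[y0:y1,x0:x1]; return o
t=dict(np.load('pics/top1.png.npz')); w=dict(np.load('pics/w1.png.npz')); s=dict(np.load('pics/scene1.png.npz'))
for f,r in((t,(285,255,315,290)),(s,(340,150,375,172))):
    m=redc(f,r); M=cv2.moments(m,True); c=(M['m10']/M['m00'],M['m01']/M['m00']); print(c,cv2.boundingRect(m)); 
    for z in(90,100,110,120,130): print(z,ray(f,c,z)[0][:2])
f=t;hsv=cv2.cvtColor(f['image'],cv2.COLOR_RGB2HSV);o=cv2.inRange(hsv,(10,80,50),(30,255,255))|redc(f,(0,0,640,400)); k=np.zeros_like(o);k[250:290,280:318]=o[250:290,280:318]
rc=cv2.minAreaRect(cv2.findNonZero(k)); print(rc); print(ray(f,cv2.boxPoints(rc),80)[:,:2]); 
# small fingers' places
print([np.round(np.array([469,29.6])+d*np.array([.693,-.721])) for d in(-60,-45,45,60)])
```

```text
(298.375, 269.1306818181818) (291, 262, 15, 16)
90 [341.99443127  63.87136894]
100 [341.36912384  63.50677238]
110 [340.74381642  63.14217581]
120 [340.118509    62.77757925]
130 [339.49320158  62.41298268]
(355.6373626373626, 161.8131868131868) (348, 155, 16, 15)
90 [300.32135997  55.12016066]
100 [318.33594802  59.2167915 ]
110 [336.35053606  63.31342234]
120 [354.3651241   67.41005318]
130 [372.37971214  71.50668402]
((298.45770263671875, 270.0884704589844), (22.978918075561523, 22.36497688293457), 52.12501525878906)
[[345.85914559 114.36024261]
 [390.01016889  59.33553604]
 [333.38961926  13.54627268]
 [289.93418957  68.41996894]]
[array([427.,  73.]), array([438.,  62.]), array([500.,  -3.]), array([511., -14.])]
```

Request:
{"op": "drive_tool", "data": {"commands": [[70,0,0,0.6,0,0,0],[70,0,0,0.8,0,0,0],[70,0,0,0.8,0,0,0],[70,0,0,0.8,0,0,0],[70,0,0,0.5,0,0,0],[70,0,0,0.2,0,0,0],[70,0,0,0,0,0,0],[70,0,0,0,0,0,0]]}}

```text
time: 7.5
tcp_pos: [470.2, 29.5, 28.9]
tcp_rot: [2.914, 1.173, 0.002]
wrist_force: [-0.3, -0.2, 0.6]
width: 69.5
finger_force: 0.0
```

Request:
{"op": "drive_tool", "data": {"commands": [[45,0,0,0,0,0,0],[45,0,0,0,0,0,0],[45,0,0,0,0,0,0],[45,0,0,0,0,0,0],[45,0,0,0,0,0,0],[45,0,0,0,0,0,0],[45,0,0,0,0,0,0],[45,0,0,0,0,0,0]], "force": 50}}

```text
time: 8.3
tcp_pos: [470.5, 29.7, 29.6]
tcp_rot: [2.913, 1.173, 0.004]
wrist_force: [-1.7, 1.5, 5.7]
width: 49.1
finger_force: 54.1
```

Request:
{"op": "drive_tool", "data": {"commands": [[45,0,0,-0.6,0,0,0],[45,0,0,-0.9,0,0,0],[45,0,0,-0.9,0,0,0],[45,0.95,-0.34,-0.2,0,0,0],[45,0.95,-0.34,-0.2,0,0,0],[45,0.95,-0.34,-0.2,0,0,0],[45,0.95,-0.34,-0.2,0,0,0],[45,0.94,-0.33,-0.2,0,0,0]]}}

```text
time: 9.1
tcp_pos: [559.4, 211.0, 163.1]
tcp_rot: [2.914, 1.174, -0.004]
wrist_force: [1.3, -0.7, -5.8]
width: 49.5
finger_force: 55.4
```

Request:
{"op": "drive_tool", "data": {"commands": [[45,0,0,0,0,0,-0.9],[45,0,0,0,0,0,-0.9],[45,0,0,0,0,0,-0.9],[45,0,0,0,0,0,-0.9],[45,0,0,0,0,0,-0.9],[45,0,0,0,0,0,-0.9],[45,0,0,0,0,0,-0.8],[45,0,0,0,0,0,0]]}}

```text
time: 9.9
tcp_pos: [558.9, 209.4, 162.7]
tcp_rot: [-2.151, -2.288, 0.004]
wrist_force: [0.8, -0.7, -6.8]
width: 48.9
finger_force: 55.3
```

Run:
```python
from h import *
f=grab('wrist'); f=grab('wrist','w4.png'); s=manip.observe(); print(s['time'],s['tcp_pos'],np.round(R.from_rotvec(s['tcp_rot']).as_matrix(),3),s['wrist_force'],s['width'])
```

```text
10.0 [559.06699373 209.50438192 163.11338525] [[-0.057  0.998 -0.002]
 [ 0.998  0.057 -0.001]
 [-0.001 -0.002 -1.   ]] [-0.26200819  0.06692296 -5.8984672 ] 49.249930797328254
```

View pics/w4.png

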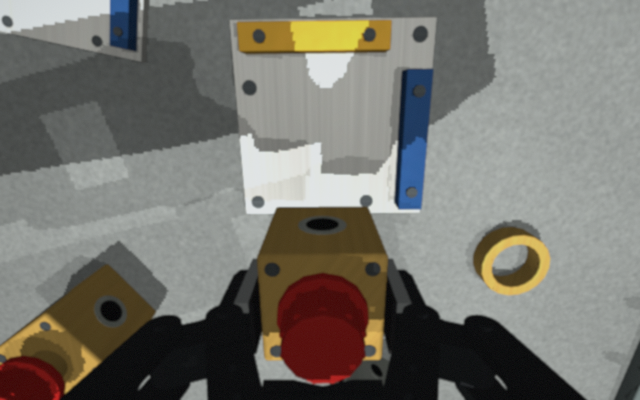

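The wrist view shows the larger fixture clearly. The plate spans about (232,18) to (435,213). The yellow fence is at the top, rows 20–52, and the blue fence is on the right, columns 398–432. The valve is held squarely at (322,300).

```bash
cat > m3.py <<'E'
from h import *
f=dict(np.load('pics/w4.png.npz')); im=f['image']; hsv=cv2.cvtColor(im,cv2.COLOR_RGB2HSV)
ye=cv2.inRange(hsv,(15,110,50),(35,255,255)); bl=cv2.inRange(hsv,(100,110,20),(125,255,255))
ye[:,:200]=0; ye[80:]=0; bl[:,:380]=0; bl[225:]=0
g=cv2.cvtColor(im,cv2.COLOR_RGB2GRAY).astype(float)
def fit(p,z):
    w=ray(f,p,z)[:,:2].astype(np.float32); vx,vy,x,y=cv2.fitLine(w,cv2.DIST_HUBER,0,.01,.01).ravel(); d=np.array([vx,vy]); res=(w-[x,y])@[-vy,vx]; return np.array([x,y]),d,np.degrees(np.arctan2(vy,vx))%180,np.abs(res).max()
yb=[(x,np.flatnonzero(ye[:,x])[-1]+.5) for x in range(250,382,6)]
bb=[(np.flatnonzero(bl[y])[0]-.5,y) for y in range(80,200,6)]
Y=fit(yb,12);B=fit(bb,12); print('yellow',Y,'blue',B)
# blue outer/upper right edge at z 32, yellow upper edge z32
yt=[(x,np.flatnonzero(ye[:,x])[0]-.5) for x in range(250,382,6)]; br=[(np.flatnonzero(bl[y])[-1]+.5,y) for y in range(80,200,6)]
Yt=fit(yt,32);Br=fit(br,32); n=lambda d:np.array([-d[1],d[0]])
print('thick y',(Yt[0]-Y[0])@n(Y[1]),'thick b',(Br[0]-B[0])@n(B[1]))
# plate left & bottom edges by gradient
L=[(225+np.argmax(np.diff(g[y,225:250]))+1-.0,y) for y in list(range(60,78,4))+list(range(100,130,4))+list(range(150,205,4))]
L=np.array(L); Lf=fit(L,12)
Bt=np.array([(x,200+np.argmax(-np.diff(g[200:222,x]))+.5) for x in list(range(252,268,3))+list(range(385,396,3))]); Bf=fit(Bt,12); print('left',Lf[2:],'bottom',Bf[2:])
yaw=np.radians(np.mean([Y[2]-180 if Y[2]>90 else Y[2],B[2]-90])); ex=np.array([np.cos(yaw),np.sin(yaw)]);ey=np.array([-ex[1],ex[0]])
X=B[0]@ex; YY=Y[0]@ey
print('yaw',np.degrees(yaw),'plate xmin vs blue (exp -135)',Lf[0]@ex-X,'ymin vs yellow (exp -135)',Bf[0]@ey-YY)
print('corner',X*ex+YY*ey,'goal axis',(X-25)*ex+(YY-25)*ey,'origin',(X-55)*ex+(YY-55)*ey)
E
python3 m3.py
```

```text
yellow (array([542.8823 , 319.25134], dtype=float32), array([0.9977238 , 0.06743263], dtype=float32), np.float32(3.8665388), np.float32(0.37171355)) blue (array([620.9428 , 253.53365], dtype=float32), array([ 0.07227261, -0.9973849 ], dtype=float32), np.float32(94.14453), np.float32(0.5436808))
thick y 18.731968 thick b 17.281689
left (np.float32(94.03283), np.float32(0.5403264)) bottom (np.float32(3.8244896), np.float32(0.057928324))
yaw 4.0055346 plate xmin vs blue (exp -135) -135.63199 ymin vs yellow (exp -135) -135.39359
corner [615.98254 324.3701 ] goal axis [592.78986 297.6848 ] origin [564.95874 265.66254]
```

Request:
{"op": "drive_tool", "data": {"commands": [[45,0,0,0,0,0,-0.09],[45,0.92,0.35,0,0,0,0],[45,0.92,0.35,0.1,0,0,0],[45,0,0,0.8,0,0,0],[45,0,0,0.9,0,0,0],[45,0,0,0.7,0,0,0],[45,0,0,0.3,0,0,0],[45,0,0,0.05,0,0,0]]}}

```text
time: 10.8
tcp_pos: [581.1, 284.7, 48.2]
tcp_rot: [-2.139, -2.299, 0.005]
wrist_force: [0.3, 0.4, -5.9]
width: 49.0
finger_force: 55.4
```

```bash
cat > st.py <<'E'
from h import *
P=[]
for i in range(4): manip.grab_frame('wrist'); s=manip.observe(); P.append(np.r_[s['tcp_pos'],s['wrist_force']])
P=np.array(P); m=P.mean(0); a=np.radians(4.0); ex=np.array([np.cos(a),np.sin(a)]);ey=np.array([-ex[1],ex[0]])
T=R.from_rotvec(s['tcp_rot']).as_matrix(); d=m[:2]-[564.96,265.66]
print('t',s['time'],'fixture xy',d@ex,d@ey,'z',m[2],'psi',np.degrees(np.arctan2(T[1,0],T[0,0])),'tilt',T[:,2],'F fix',m[3:5]@ex,m[3:5]@ey,m[5],'M',s['moment'],'w',s['width'],s['finger_force'])
E
python3 st.py
```

```text
t 11.0 fixture xy 19.213507619393887 18.39216896128151 z 51.58692359281388 psi 94.16547823784052 tilt [ 0.00380354  0.00151967 -0.99999161] F fix 0.14105125891311218 0.009822870741947239 -5.716917817764444 M [-0.00382917  0.0042182   0.04406427] w 49.101590153939206 55.47686219215393
```

Request:
{"op": "drive_tool", "data": {"commands": [[45,0,0,0.05,0,0,0],[45,0,0,0.05,0,0,0],[45,0,0,0.05,0,0,0],[45,0,0,0.03,0,0,0],[45,0,0,0.03,0,0,0],[45,0,0,0,0,0,0],[45,0,0,0,0,0,0],[45,0,0,0,0,0,0]]}}

```text
time: 11.8
tcp_pos: [582.2, 285.1, 41.8]
tcp_rot: [2.139, 2.301, 0.0]
wrist_force: [1.1, 0.4, -5.6]
width: 49.2
finger_force: 55.6
```

Request:
{"op": "drive_tool", "data": {"commands": [[45,0,0,0.02,0,0,0],[45,0,0,0,0,0,0],[45,0,0,0,0,0,0],[45,0,0,0,0,0,0],[45,0,0,0,0,0,0],[45,0,0,0,0,0,0],[45,0,0,0,0,0,0],[45,0,0,0,0,0,0]]}}

```text
time: 12.6
tcp_pos: [582.4, 285.2, 41.6]
tcp_rot: [2.138, 2.301, 0.002]
wrist_force: [-2.6, -0.5, 5.6]
width: 49.2
finger_force: 57.1
```

Request:
{"op": "drive_tool", "data": {"commands": [[45,0.05,0.05,0,0,0,0],[45,0.05,0.05,0,0,0,0],[45,0.05,0.05,0,0,0,0],[45,0.05,0.05,0,0,0,0],[45,0,0,0,0,0,0],[45,0,0,0,0,0,0],[45,0,0,0,0,0,0],[45,0,0,0,0,0,0]]}}

```text
time: 13.4
tcp_pos: [590.2, 293.8, 41.7]
tcp_rot: [2.138, 2.3, 0.003]
wrist_force: [0.4, -0.3, 5.2]
width: 48.8
finger_force: 57.0
```

```bash
python3 st.py
```

```text
t 13.6 fixture xy 27.085188730638617 26.31681957035135 z 41.6488833223541 psi 94.17791188564213 tilt [ 2.05533089e-03  5.94970969e-04 -9.99997711e-01] F fix 0.4462445509257452 -0.5443833212909648 4.793896029394153 M [-0.02671728 -0.16856095  0.03645629] w 49.14779414388379 57.032899260520935
```

Not in contact with the fences yet, so I'll close the remaining 3–4 mm slowly.

Request:
{"op": "drive_tool", "data": {"commands": [[45,0.03,0.03,0,0,0,0],[45,0.02,0.02,0,0,0,0],[45,0.02,0.02,0,0,0,0],[45,0.02,0.02,0,0,0,0],[45,0,0,0,0,0,0],[45,0,0,0,0,0,0],[45,0,0,0,0,0,0],[45,0,0,0,0,0,0]]}}

```text
time: 14.4
tcp_pos: [592.0, 296.3, 41.7]
tcp_rot: [-2.14, -2.3, 0.005]
wrist_force: [-8.5, -8.2, 11.6]
width: 49.0
finger_force: 57.9
```

```bash
python3 st.py
```

```text
t 14.6 fixture xy 29.131929066843046 28.70688315140185 z 41.724551508608066 psi 94.12067680868164 tilt [-0.0024929  -0.00235923 -0.99999411] F fix -9.641472359844755 -6.851545096883344 12.15259654239703 M [-1.16298384  1.4109731  -0.39885501] w 49.11552276241032 57.933427691459656
```

Request:
{"op": "drive_tool", "data": {"commands": [[45,0.02,0.01,0,0,0,0],[45,0.02,0.01,0,0,0,0],[45,0,0,0,0,0,0],[45,0,0,0,0,0,0],[45,0,0,0,0,0,0],[45,0,0,0,0,0,0],[45,0,0,0,0,0,0],[45,0,0,0,0,0,0]]}}

```text
time: 15.4
tcp_pos: [592.0, 297.5, 41.8]
tcp_rot: [-2.14, -2.299, 0.009]
wrist_force: [-13.9, -9.7, 15.3]
width: 49.0
finger_force: 58.3
```

```bash
python3 st.py; python3 -c "
from h import *
grab('wrist','w5.png')"
```

```text
t 15.6 fixture xy 29.213688692049306 29.82260859340462 z 41.791805710718485 psi 94.10373621168984 tilt [-0.00459664 -0.00363384 -0.99998283] F fix -14.458544480333448 -9.082691404649388 15.245961950828463 M [-1.69427507  2.16955921 -0.40525543] w 49.04433451011863 58.29795062541962
```

View pics/w5.png

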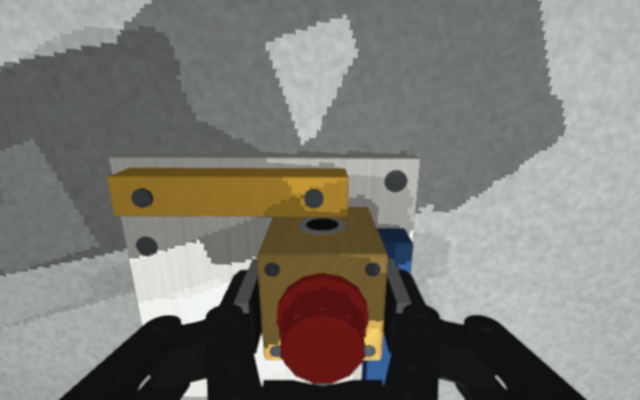

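The picture shows the valve against the yellow fence (row 215) and beside the blue fence. The y push is the weaker of the two, so I'll add a little there.

Request:
{"op": "drive_tool", "data": {"commands": [[45,0.02,0,0,0,0,0],[45,0.02,0,0,0,0,0],[45,0,0,0,0,0,0],[45,0,0,0,0,0,0],[45,0,0,0,0,0,0],[45,0,0,0,0,0,0],[45,0,0,0,0,0,0],[45,0,0,0,0,0,0]], "force": 70}}

```text
time: 16.45
tcp_pos: [592.0, 298.0, 41.8]
tcp_rot: [2.141, 2.299, -0.012]
wrist_force: [-14.2, -14.2, 16.8]
width: 48.7
finger_force: 70.4
```

```bash
python3 st.py; python3 st.py
```

```text
t 16.65 fixture xy 29.23539996173968 30.37417838267512 z 41.86228941257187 psi 94.0701394608696 tilt [-0.00497433 -0.00539202 -0.99997309] F fix -15.264279520104395 -13.327312155113635 16.429897217698723 M [-2.24622485  2.3441192  -0.353725  ] w 48.93081531797631 70.39399981498718
t 16.85 fixture xy 29.22694627909471 30.377647902797392 z 41.86515644222518 psi 94.07528133363881 tilt [-0.0049399  -0.00540767 -0.99997318] F fix -15.236150877051765 -13.143435924971502 16.409082074415615 M [-2.23139018  2.32676008 -0.37085973] w 49.116953241392764 70.39326310157776
```

```bash
python3 -c "
from workcell import manip
print(manip.finish_job())"
```

```text
the job is handed in; nothing more can be done
None
```

I pressed the cap home on the bench, put the small brass valve square in the corner of the larger fixture, and handed the job in at about 17 s with it still gripped; the push measured at the wrist was about 15 N towards the blue fence and 13 N towards the yellow, and no verdict came back.

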